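# Square up the leaning cover plates

## Robot

A 6-joint arm with a two-finger parallel gripper is mounted at the origin on the work surface. World frame = base frame: x ahead of the robot, y to its left, z up, the work surface at z = 0. Lengths are in m, angles in rad, forces in N, time in s.
With the tool pointing down it reaches from about 0.25 to 0.725 m from the base axis. Payload 4 kg.
Tool frame: the origin (TCP) lies midway between the tips of the shut fingers; the grasp point (between the pads) lies 19 mm behind it (bot.grip_point_offset is the distance from the TCP to the grasp point, in m); z points along the fingers, y is the line along which they close (so a half turn about z gives the same grasp; the last joint's range is limited). The gripper opens to 85 mm and grips with 20 to 120 N. Pads are 22 mm wide; open, the fingers measure 114 mm over their backs; the gripper's body (76 mm by 85 mm) begins 54 mm behind the grasp point. The pads swing forward as they close: fully open they stand 13 mm farther back than shut.
Start: joints at [-1.204, 0.241, 0.005, 1.335, 0, 1.571], TCP at [0.179, -0.467, 0.231] pointing down, gripper open.
Joint ranges: [-2.72, 2.72], [-1.05, 1.87], [-1.09, 1.28], [-1.99, 2.15], [-1.42, 1.44], [-3.14, 3.14]. Speed limits (rad/s): [2.79, 2.79, 3.14, 3.14, 3.14, 3.14].

## Interface

Orientations are given as a unit quaternion [x, y, z, w].
In Python, from workcell import bot gives the robot as it stands.
- The arm moves only by the tool step_arm, never from a script. Its argument "targets" is text: rows parted by semicolons, each of 7 numbers parted by spaces: the opening, from -1 (shut) to 1 (fully open), so that 0 is half open, then the shift along the world's x, y, z normalised to -1 to 1, where 1 is 0.5 m, then the turn, a rotation vector about the world's x, y, z normalised to -1 to 1, where 1 is pi/4 rad. In form: gripper x y z wx wy wz; .... A call has 1 to 10 rows; each row is the pose to reach, as a shift and turn from the pose commanded when the call began; what a row does not reach only later rows make up. A row lasts 1/12 s, in which the tool goes at most 41.7 mm and 7.16 degrees, less where a joint would pass 70% of its speed; a pose out of reach is approached as far as the arm can. A call with a number of a shift or a turn outside -1 to 1 is refused whole. A call with a gripper value outside its range is refused whole. The fingers move at their own pace and stop on an object; the grip force is fixed at half the most. Time passes only in rows, so rows that repeat a pose let the fingers close. It gives the time, the measured TCP pose, the force, the opening and the grip force at its end, in the units of the state.
- bot.get_obs(): the state, without advancing time (a new reading comes with each control period).
- bot.camera(name): name is "side" or "top"; returns the picture (420x560x3 uint8, red, green, blue); there is no depth.
- bot.camera_info(name): a dict with "vertical_fov" (degrees; the focal length in pixels is half the picture's height over the tangent of half this angle, whatever the lens; pixels are square), "cx", "cy" (the principal point, pixels), "D" ([k1, k2, p1, p2, k3] as OpenCV has them; the pictures are not rectified), "pose" (4x4, takes a point from camera to world coordinates). Camera axes: x right, y up, looking along -z (the intrinsics and any distortion apply to the point x, -y, -z); pixel columns grow to the right and rows downward; lengths in m; the calibration is good to about 2 mm. A picture is of the moment at which its call begins. camera_info takes no time and is no camera call.
- bot.job_done(): hands the job in; it is judged then, once.
The state is a dict: "clock": time; "joint_pos": joint angles; "joint_vel": joint speeds; "tau": joint torques, N m; "eef_pos": TCP position; "tool_rot": TCP orientation; "ft_force": force on the tool from outside, world axes, zero at the start; "ft_torque": the same for the moment, N m; "grip_width": finger opening in m; "grasp_force": force on a finger pad.
Only numpy, scipy, OpenCV 4.12 (cv2) and the standard library are available. Lean on these libraries where they do the work, as an engineer would, in place of code of your own. Each camera call takes 0.05 s, during which the arm holds its last target. There are 200 camera calls.

## Task

Three clear cover plates lean in a row against the white posts of the black assembly stand, their ends staggered. Push their feet in so that all three stand upright and tight together against the posts, and slide them along so that their ends are flush against the metal end stop. Leave them standing there, in the same order.

Things in the scene. Friction and masses are not known exactly. Their poses are not given: they have to be found in the camera images.
- stand: fixed black base 15 mm thick with 3 white backstop posts (12 mm wide, 64 tall above base) and an aluminium end-stop block (70 in x, 18 in y, 45 tall above base). Origin: bench level, where the line of post fronts meets the stop's inner face. x: from plates to posts, y: along the posts to the stop, z up. Base x -125 to 30, y -190 to 35 mm. Finished row fills x -36 to 0, y -120 to 0, z 15 to 75.
- plate_back_center (a point): clear plastic plate, 120 mm long, 60 tall, 12 thick, 0.1 kg, metal inserts flush in its faces; loose, standing on a long edge. Point: its centre. x: through its thickness, towards posts; y: along it, towards end stop; z: up it. The one touching the posts. At first all 3 lean 25 deg, tops to the posts, ends 18 to 45 mm short of the stop.
- plate_middle_center (a point): clear plastic plate, 120 mm long, 60 tall, 12 thick, 0.1 kg, metal inserts flush in its faces; loose, standing on a long edge. Point: its centre. x: through its thickness, towards posts; y: along it, towards end stop; z: up it. The middle one, leaning on the back one. Pushed low, the plates slide on the base at under 12 N.
- plate_front_center (a point): clear plastic plate, 120 mm long, 60 tall, 12 thick, 0.1 kg, metal inserts flush in its faces; loose, standing on a long edge. Point: its centre. x: through its thickness, towards posts; y: along it, towards end stop; z: up it. The front one, nearest the robot. At first its foot is 63 mm in front of the posts.
Things that resemble listed ones, but are neither listed nor needed, are in the scene too. Leave any green or orange look-alike of the part that bears plate_middle_center alone. What is shaped like the part that bears plate_front_center but blue or purple is not meant.

How it is judged:
By the outcome, as a careful person would: the job done as asked, in the order asked, and still so for the second after the job is handed in, with the robot touching nothing.
It also fails if it takes over 42 s, if anything falls off the work surface, if the arm or the gripper's body presses on something with over 40 N, if the wrist force passes 120 N, or if a joint passes its speed limit or range.

## Working session

There is one attempt and no reset: what is moved stays moved. The work goes in short steps, Python scripts to look and compute and a tool call to move; the robot and the scene stay as the last step left them, time stands still between calls to the robot, and variables do not carry over. Pictures are saved under pics/ and viewed, at most 10 in all, crops included, and the job is handed in when it is done.

Besides the shell and the picture viewer there is one more tool, called after "Request:" as name(argument=value, ...) on one line, values as JSON. step_arm: Moves the arm, as the interface text tells. Scaled input: -1 to 1 covers 0.5 m each way for a shift and pi/4 rad each way for a turn. Its arguments: {"type":"object","properties":{"targets":{"type":"string"}},"required":["targets"]}

```bash
mkdir -p pics; cat > h.py <<'E'
import numpy as np,cv2
from workcell import bot
def info(n):
    i=bot.camera_info(n); f=210/np.tan(np.radians(i['vertical_fov'])/2)
    K=np.array([[f,0,i['cx']],[0,f,i['cy']],[0,0,1]]); return K,np.array(i['D'],float),np.array(i['pose'])
def ray(n,px):
    K,D,P=info(n); u=cv2.undistortPoints(np.array([[px]],float),K,D)[0,0]
    return P[:3,3],P[:3,:3]@np.array([u[0],-u[1],-1])
def at_z(n,px,z):
    o,d=ray(n,px); return o+d*(z-o[2])/d[2]
def proj(n,X):
    K,D,P=info(n); X=np.atleast_2d(X); c=(X-P[:3,3])@P[:3,:3]; c=c*[1,-1,-1]
    return cv2.projectPoints(c,np.zeros(3),np.zeros(3),K,D)[0][:,0]
def save(n,name,crop=None,s=1):
    im=bot.camera(n)[:,:,::-1]
    if crop: x0,y0,x1,y1=crop; im=im[y0:y1,x0:x1]
    cv2.imwrite(f'pics/{name}.png',cv2.resize(im,None,fx=s,fy=s,interpolation=cv2.INTER_CUBIC))
E
python3 - <<'E'
from h import *
a=bot.camera('top')[:,:,::-1];b=bot.camera('side')[:,:,::-1]
cv2.imwrite('pics/t0.png',a);cv2.imwrite('pics/s0.png',b)
for n in('top','side'):print(info(n)[2].round(3),info(n)[0].round(0).tolist(),info(n)[1])
print(bot.get_obs())
E
```

```text
[[-0.014  0.994 -0.11   0.419]
 [-1.    -0.012  0.013 -0.002]
 [ 0.011  0.11   0.994  1.005]
 [ 0.     0.     0.     1.   ]] [[491.0, 0.0, 270.0], [0.0, 491.0, 211.0], [0.0, 0.0, 1.0]] [-0.09855656  0.          0.          0.          0.        ]
[[-0.994  0.032 -0.103  0.468]
 [-0.106 -0.466  0.878  0.623]
 [-0.02   0.884  0.467  0.402]
 [ 0.     0.     0.     1.   ]] [[399.0, 0.0, 279.0], [0.0, 399.0, 216.0], [0.0, 0.0, 1.0]] [-0.02767121  0.          0.          0.          0.        ]
{'clock': 0.1, 'joint_pos': array([-1.20397807e+00,  2.41368700e-01,  3.85870290e-03,  1.33523539e+00,
       -4.17733535e-05,  1.57076465e+00]), 'joint_vel': array([-0.00039165, -0.00127634,  0.00248569, -0.00067744, -0.00024492,
       -0.00177783]), 'tau': array([ 2.71006029e-04, -3.73136616e+01,  2.53010809e+01,  1.08266092e-02,
        3.30533408e-05,  1.93785660e-06]), 'eef_pos': array([ 0.17910356, -0.46619925,  0.2304864 ]), 'tool_rot': array([ 9.83224282e-01,  1.82398085e-01, -1.98258280e-04, -9.54377298e-04]), 'ft_force': array([1.0530147 , 0.17590295, 0.2671125 ]), 'ft_torque': array([0.0053326 , 0.00308553, 0.00679754]), 'grasp_force': 0.0, 'grip_width': 0.08557373146224177}
```

View pics/t0.png

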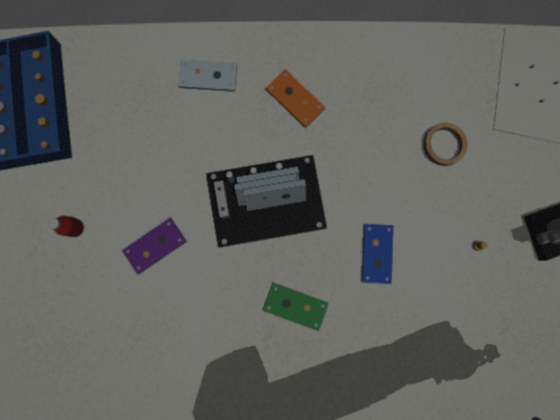

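View pics/s0.png

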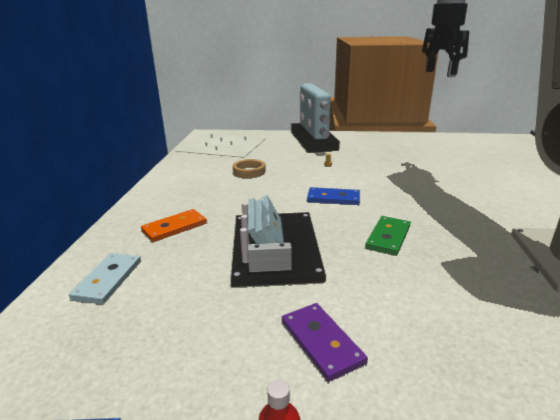

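The top picture shows the stand at about (265,200). Its posts are on the far side at (229,175), (253,170) and (279,166), and the stop is at (221,199). The three clear plates lean in the stand at (270,190).

Things that could be mistaken for them:
- green (296,306)
- orange (295,98)
- blue (378,254)
- purple (155,246)
- a loose light-blue plate lying flat at (208,75)

I choose the three leaning in the stand and will check them in a close crop.

```bash
python3 - <<'E'
import cv2
a=cv2.imread('pics/t0.png')[145:255,195:340];b=cv2.imread('pics/s0.png')[185:295,220:335]
g=lambda i,s:cv2.convertScaleAbs(cv2.resize(i,None,fx=s,fy=s,interpolation=cv2.INTER_CUBIC),alpha=1.5,beta=15)
cv2.imwrite('pics/t1.png',g(a,5));cv2.imwrite('pics/s1.png',g(b,5))
E
```

```text
(no output)
```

View pics/t1.png

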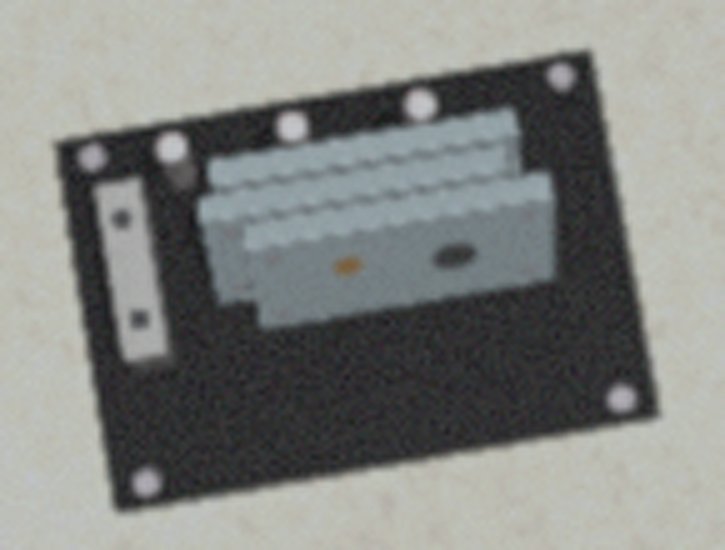

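View pics/s1.png

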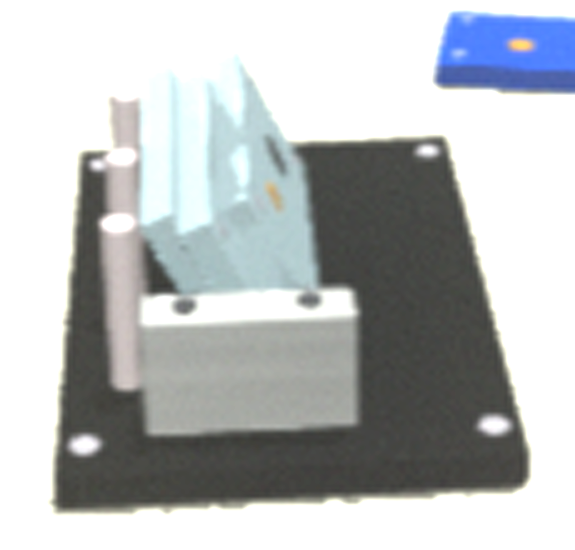

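The crops show three clear plates with clear/light-blue bodies, leaning on the posts with their ends staggered. The front one is at crop (405,250) and has orange and dark inserts. The base corners in the top crop are (57,143), (592,52), (658,415) and (118,511).

```bash
cat >> h.py <<'E'
def S2W(p,st):
    p=np.atleast_2d(p); c,s=np.cos(st[2]),np.sin(st[2]); return np.c_[st[0]+c*p[:,0]-s*p[:,1],st[1]+s*p[:,0]+c*p[:,1],p[:,2]]
E
python3 - <<'E'
from h import *
from scipy.optimize import least_squares
cr=np.array([[57,143],[592,52],[658,415],[118,511]])
px=(cr+.5)/5-.5+[195,145]
so=np.array([[30,35],[30,-190],[-125,-190],[-125,35]])/1000
W=np.array([at_z('top',p,.015) for p in px])
r=least_squares(lambda s:(S2W(np.c_[so,so[:,0]*0+.015],s)-W)[:,:2].ravel(),[.45,0.1,0.2])
print(r.x,np.degrees(r.x[2]),(r.fun.reshape(-1,2)*1000).round(1).tolist())
sp=(np.array([[82,152],[445,138],[55,490]])+.5)/5-.5+[220,185]
print(proj('side',S2W([[.03,-.19,.015],[-.125,-.19,.015],[.03,.035,.015]],r.x)).round(1),sp)
# plate ends in stand frame: top front edges
def w2s(P):
    c,s=np.cos(r.x[2]),np.sin(r.x[2]);d=P[:2]-r.x[:2];return (np.array([c*d[0]+s*d[1],-s*d[0]+c*d[1]])*1000).round(1)
for n,q,z in[('front foot L',(262,328),.016),('front foot R',(556,278),.016),('front top front L',(245,248),.069),('front topfront R',(553,200),.069),('mid foot L',(220,303),.016),('mid topback L',(199,200),.072),('back topback L',(210,158),.072),('back topR',(515,108),.074),('stop top inner near',(171,355),.06),('stop top inner far',(143,178),.06)]:
    p=(np.array(q)+.5)/5-.5+[195,145];print(n,w2s(at_z('top',p,z)))
E
```

```text
[0.58600534 0.0780508  0.16043821] 9.192432072367344 [[1.1, 1.4], [1.5, -0.6], [-1.3, -2.1], [-1.3, 1.3]]
[[235.2 214.4]
 [308.6 211.3]
 [229.2 279.3]] [[236.  215. ]
 [308.6 212.2]
 [230.6 282.6]]
front foot L [-61.  -36.1]
front foot R [ -61.3 -157.3]
front top front L [-35.5 -35.8]
front topfront R [ -37.5 -156.1]
mid foot L [-48.  -21.1]
mid topback L [-14.6 -21.5]
back topback L [  0.9 -28.4]
back topR [  -0.3 -147.6]
stop top inner near [-70.5  -0.4]
stop top inner far [-0.1 -1. ]
```

Request:
step_arm(targets="0 0.4 0.54 -0.1 0 0 -0.263;0 0.4 0.54 -0.1 0 0 -0.263;0 0.4 0.54 -0.1 0 0 -0.263;0 0.4 0.54 -0.1 0 0 -0.263;0 0.4 0.54 -0.1 0 0 -0.263;0 0.4 0.54 -0.1 0 0 -0.263;0 0.4 0.54 -0.1 0 0 -0.263;0 0.4 0.54 -0.1 0 0 -0.263;0 0.4 0.54 -0.1 0 0 -0.263;0 0.4 0.54 -0.1 0 0 -0.263")

```text
clock: 0.93
eef_pos: [0.38, -0.1943, 0.1805]
tool_rot: [0.997, 0.083, -0.001, -0.001]
ft_force: [0.1, -0.0, -0.2]
grip_width: 0.0431
grasp_force: 0.0
```

Request:
step_arm(targets="0 0.257 0.342 -0.1 0 0 0;0 0.257 0.342 -0.1 0 0 0;0 0.257 0.342 -0.1 0 0 0;0 0.257 0.342 -0.1 0 0 0;0 0.257 0.342 -0.1 0 0 0;0 0.257 0.342 -0.16 0 0 0;0 0.257 0.342 -0.24 0 0 0;0 0.257 0.342 -0.3 0 0 0;0 0.257 0.342 -0.328 0 0 0;0 0.257 0.342 -0.328 0 0 0")

```text
clock: 1.77
eef_pos: [0.5062, -0.0273, 0.0151]
tool_rot: [0.997, 0.079, -0.002, 0.0]
ft_force: [0.6, -0.4, 0.3]
grip_width: 0.0423
grasp_force: 0.0
```

```bash
python3 - <<'E'
from h import *
a=bot.camera('side')[:,:,::-1][160:300,200:360]
cv2.imwrite('pics/s2.png',cv2.convertScaleAbs(cv2.resize(a,None,fx=4,fy=4,interpolation=cv2.INTER_CUBIC),alpha=1.4,beta=15))
o=bot.get_obs();print(o['eef_pos'],o['tool_rot'],o['joint_pos'],o['grip_width'],o['ft_force'])
E
```

```text
[ 0.50681612 -0.02739895  0.016077  ] [ 9.96868712e-01  7.90625153e-02 -1.36780524e-03  1.36317384e-04] [-5.36302033e-02  4.57696367e-01 -2.96803679e-01  8.18971722e-01
 -6.32390037e-04  2.92967291e+00] 0.04210271636806513 [0.51416704 0.19893237 0.33189779]
```

View pics/s2.png

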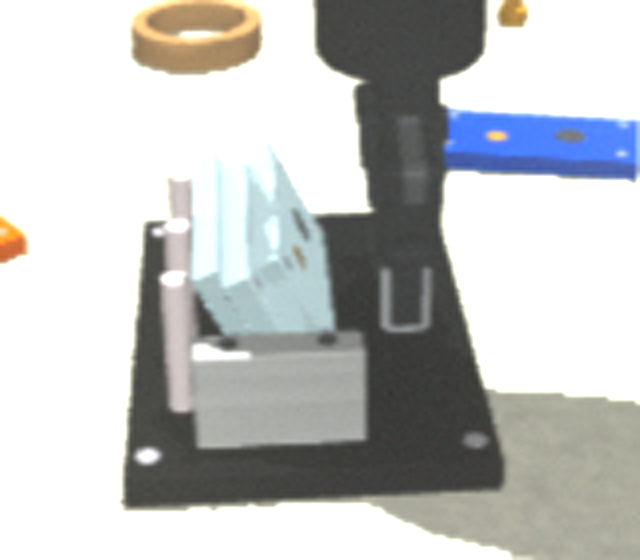

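The closed pad pair sits at about (405,300), just above the base and some 20 mm in front of the front plate's foot at (330,325). I'll push along the stand's x.

Request:
step_arm(targets="0 0.01 0.0016 0 0 0 0;0 0.02 0.0032 0 0 0 0;0 0.024 0.0038 0 0 0 0;0 0.028 0.0045 0 0 0 0;0 0.032 0.0051 0 0 0 0;0 0.036 0.0058 0 0 0 0;0 0.04 0.0064 0 0 0 0;0 0.044 0.007 0 0 0 0;0 0.048 0.0077 0 0 0 0;0 0.052 0.0083 0 0 0 0")

```text
clock: 2.65
eef_pos: [0.5332, -0.0215, 0.017]
tool_rot: [0.997, 0.08, -0.001, -0.0]
ft_force: [-2.0, -0.5, 0.4]
grip_width: 0.0432
grasp_force: 0.7
```

Request:
step_arm(targets="0 0.003 0.0005 0 0 0 0;0 0.006 0.001 0 0 0 0;0 0.009 0.0014 0 0 0 0;0 0.012 0.0019 0 0 0 0;0 0.015 0.0024 0 0 0 0;0 0.018 0.0029 0 0 0 0;0 0.021 0.0034 0 0 0 0;0 0.024 0.0038 0 0 0 0;0 0.027 0.0043 0 0 0 0;0 0.03 0.0048 0 0 0 0")

```text
clock: 3.48
eef_pos: [0.5491, -0.0192, 0.0173]
tool_rot: [0.997, 0.08, 0.0, 0.0]
ft_force: [-1.4, 0.3, -0.5]
grip_width: 0.0428
grasp_force: 0.5
```

```bash
python3 - <<'E'
from h import *
a=bot.camera('side')[:,:,::-1][160:300,200:360]
cv2.imwrite('pics/s3.png',cv2.convertScaleAbs(cv2.resize(a,None,fx=4,fy=4,interpolation=cv2.INTER_CUBIC),alpha=1.4,beta=15))
o=bot.get_obs();print(o['eef_pos'],o['ft_force'])
E
```

```text
[ 0.54946879 -0.0191093   0.01740079] [ 0.15243975 -0.25287753 -0.96831785]
```

View pics/s3.png

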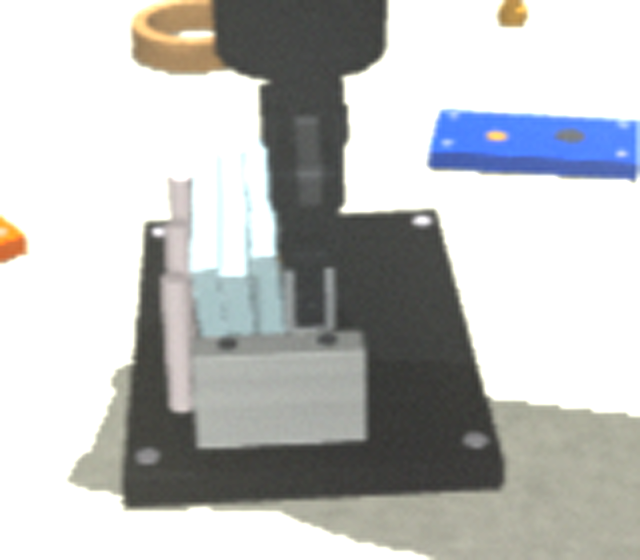

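The plates are now almost upright, with tops at (190–275,270) against the posts. I continue in fine steps until the force rises.

Request:
step_arm(targets="0 0.0014 0.0002 0 0 0 0;0 0.0028 0.0004 0 0 0 0;0 0.0042 0.0007 0 0 0 0;0 0.0056 0.0009 0 0 0 0;0 0.007 0.0011 0 0 0 0;0 0.0084 0.0013 0 0 0 0")

```text
clock: 4.03
eef_pos: [0.5502, -0.0189, 0.0168]
tool_rot: [0.997, 0.08, -0.003, 0.0]
ft_force: [-7.6, -2.4, 3.8]
grip_width: 0.0431
grasp_force: 0.0
```

Request:
step_arm(targets="0 0 0 0 0 0 0;0 0.001 0.0002 0 0 0 0;0 0.002 0.0003 0 0 0 0;0 0.002 0.0003 0 0 0 0")

```text
clock: 4.37
eef_pos: [0.5501, -0.0188, 0.0164]
tool_rot: [0.997, 0.08, -0.004, 0.0]
ft_force: [-9.1, -1.6, 3.7]
grip_width: 0.0427
grasp_force: 0.0
```

```bash
python3 - <<'E'
from h import *
i=bot.camera('top')[:,:,::-1];b=bot.camera('side')[:,:,::-1]
cv2.imwrite('pics/t4f.png',i);cv2.imwrite('pics/s4f.png',b)
g=lambda i,s:cv2.convertScaleAbs(cv2.resize(i,None,fx=s,fy=s,interpolation=cv2.INTER_CUBIC),alpha=1.4,beta=15)
cv2.imwrite('pics/c4.png',np.hstack([g(i[150:250,200:300],4),g(b[190:290,220:320],4)]))
o=bot.get_obs();print(o['eef_pos'],o['ft_force'])
E
```

```text
[ 0.55009945 -0.01884007  0.0163963 ] [-8.80038482 -1.00652208  4.06320529]
```

View pics/c4.png

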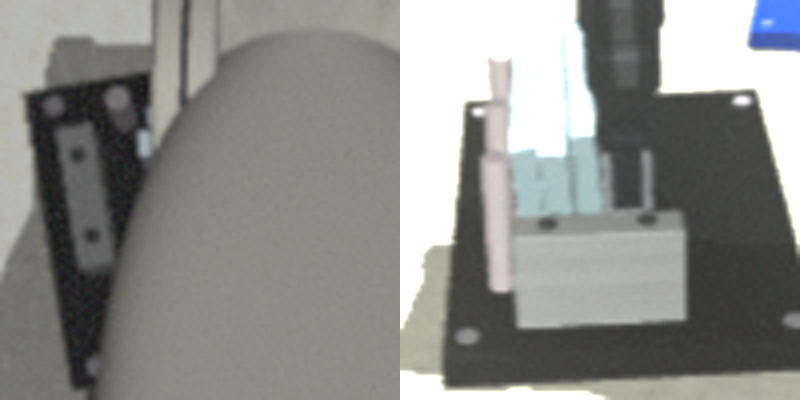

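The picture shows the plates still leaning a few degrees. The finger's thicker upper part at (625,60) is pressing the top edge, while the pads at (630,180) stand clear of the foot. I'll back off, tilt the tool so the tips lead, and push low.

Request:
step_arm(targets="0 -0.01 -0.0016 0.002 0 0 0;0 -0.03 -0.0048 0.004 0.0177 -0.11 0;0 -0.03 -0.0048 0.004 0.0355 -0.22 0;0 -0.03 -0.0048 0.004 0.0533 -0.329 0;0 -0.03 -0.0048 0.004 0.0533 -0.329 0;0 -0.022 -0.0035 0.004 0.0533 -0.329 0;0 -0.016 -0.0026 0.004 0.0533 -0.329 0;0 -0.012 -0.0019 0.004 0.0533 -0.329 0;0 -0.01 -0.0016 0.004 0.0533 -0.329 0;0 -0.008 -0.0013 0.004 0.0533 -0.329 0")

```text
clock: 5.3
eef_pos: [0.552, -0.0189, 0.0197]
tool_rot: [0.988, 0.08, 0.131, -0.01]
ft_force: [-1.2, -1.1, -0.5]
grip_width: 0.0424
grasp_force: 0.0
```

Request:
step_arm(targets="0 0.001 0.0002 0 0 0 0;0 0.002 0.0003 0 0 0 0;0 0.003 0.0005 0 0 0 0;0 0.004 0.0006 0 0 0 0;0 0.005 0.0008 0 0 0 0;0 0.006 0.001 0 0 0 0;0 0.007 0.0011 0 0 0 0;0 0.008 0.0013 0 0 0 0;0 0.009 0.0014 0 0 0 0")

```text
clock: 6.05
eef_pos: [0.5542, -0.0183, 0.0192]
tool_rot: [0.988, 0.079, 0.13, -0.011]
ft_force: [-1.2, -0.2, -0.6]
grip_width: 0.0427
grasp_force: 0.5
```

Request:
step_arm(targets="0 0.001 0.0002 0 0 0 0;0 0.002 0.0003 0 0 0 0;0 0.003 0.0005 0 0 0 0;0 0.004 0.0006 0 0 0 0;0 0.005 0.0008 0 0 0 0;0 0.006 0.001 0 0 0 0;0 0.006 0.001 0 0 0 0")

```text
clock: 6.63
eef_pos: [0.5552, -0.0181, 0.0185]
tool_rot: [0.989, 0.079, 0.128, -0.01]
ft_force: [-7.4, -2.0, 4.0]
grip_width: 0.0427
grasp_force: 3.5
```

Request:
step_arm(targets="0 0.002 0.0003 0 0 0 0;0 0.004 0.0006 0 0 0 0;0 0.006 0.001 0 0 0 0;0 0.006 0.001 0 0 0 0")

```text
clock: 6.97
eef_pos: [0.5554, -0.0179, 0.0173]
tool_rot: [0.989, 0.079, 0.125, -0.01]
ft_force: [-12.8, -2.5, 6.7]
grip_width: 0.0429
grasp_force: 6.3
```

```bash
python3 - <<'E'
from h import *
b=bot.camera('side')[:,:,::-1]
cv2.imwrite('pics/s5.png',cv2.convertScaleAbs(cv2.resize(b[180:290,210:330],None,fx=5,fy=5,interpolation=cv2.INTER_CUBIC),alpha=1.2,beta=5))
o=bot.get_obs();print(o['eef_pos'],o['ft_force'])
E
```

```text
[ 0.5553551  -0.01788609  0.01731859] [-12.7323994   -2.40261583   6.88759777]
```

View pics/s5.png

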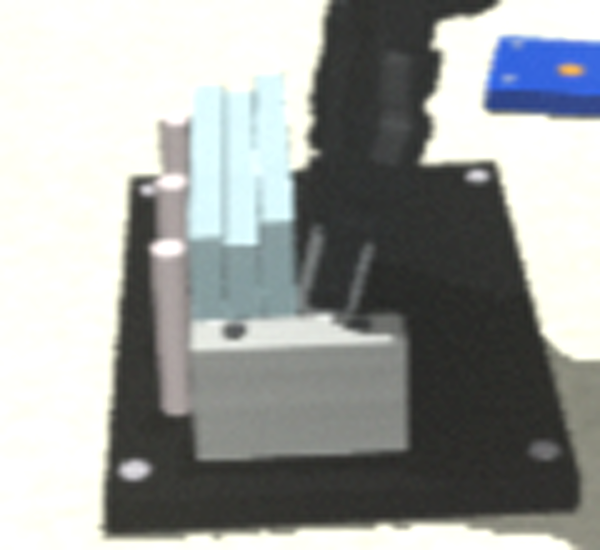

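All three are upright and tight. The plate tops at (190–293,235) line up parallel to the posts, the pusher reads −12.8 N, and the staggered ends are visible. Next I retreat and set up the end push.

Request:
step_arm(targets="0 -0.05 -0.008 0 0 0 0;0 -0.1 -0.016 0.02 0 0 0;0 -0.12 -0.019 0.1 -0.018 0.11 0;-1 -0.12 -0.019 0.18 -0.036 0.22 0;-1 -0.12 -0.019 0.22 -0.0533 0.329 0;-1 -0.12 -0.019 0.22 -0.0533 0.329 0")

```text
clock: 7.52
eef_pos: [0.5048, -0.0269, 0.1342]
tool_rot: [0.997, 0.08, 0.003, 0.001]
ft_force: [2.8, -0.4, 0.9]
grip_width: 0.007
grasp_force: 0.0
```

Request:
step_arm(targets="-1 0.03 -0.03 0.02 0 0 0.15;-1 0.06 -0.07 0.02 0 0 0.31;-1 0.1 -0.1 0.02 0 0 0.46;-1 0.12 -0.12 0.02 0 0 0.62;-1 0.12 -0.12 0.02 0 0 0.77;-1 0.12 -0.12 0.02 0 0 0.93;-1 0.12 -0.12 0.02 0 0 1;-1 0.12 -0.12 0.02 0 0 1")

```text
clock: 8.18
eef_pos: [0.5615, -0.087, 0.1394]
tool_rot: [0.89, 0.456, 0.001, 0.0]
ft_force: [0.3, 0.1, -0.8]
grip_width: -0.0002
grasp_force: 0.0
```

Request:
step_arm(targets="-1 0.03 -0.03 0 0 0 0.15;-1 0.05 -0.05 0 0 0 0.31;-1 0.05 -0.05 0 0 0 0.46;-1 0.05 -0.05 0 0 0 0.62;-1 0.05 -0.05 0 0 0 0.77;-1 0.05 -0.05 0 0 0 0.93;-1 0.05 -0.05 0 0 0 1;-1 0.05 -0.05 0 0 0 1")

```text
clock: 8.85
eef_pos: [0.5861, -0.1118, 0.1395]
tool_rot: [0.648, 0.761, 0.0, 0.0]
ft_force: [0.5, -1.0, 0.3]
grip_width: 0.0001
grasp_force: 0.0
```

```bash
python3 - <<'E'
from h import *
o=bot.get_obs();print(o['eef_pos'],o['tool_rot'],o['joint_pos'],o['clock'],o['grip_width'])
i=bot.camera('top')[:,:,::-1]
cv2.imwrite('pics/t6.png',cv2.convertScaleAbs(cv2.resize(i[145:255,195:340],None,fx=5,fy=5,interpolation=cv2.INTER_CUBIC),alpha=1.4,beta=15))
E
```

```text
[ 0.58612321 -0.11178498  0.13946498] [6.48473247e-01 7.61237183e-01 3.90115081e-04 4.96592615e-04] [-1.88551318e-01  4.80983988e-01  1.12104156e-01  1.20066746e+00
  1.87320161e-04  1.22260334e+00] 8.85 0.00014736166017375796
```

View pics/t6.png

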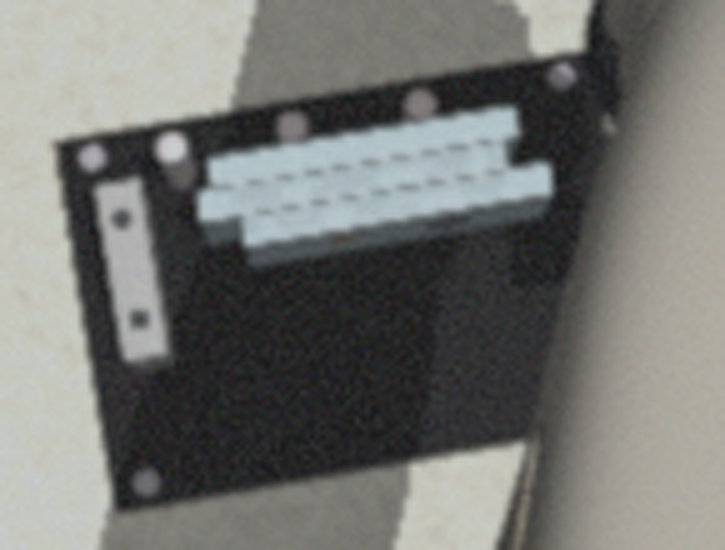

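The row is upright at crop (210–550,110–240), with the ends still staggered and the order kept. I'll lower the shut fingers beyond the free end and push along +y.

Request:
step_arm(targets="-1 0.024 0.004 -0.06 0.13 0.021 0;-1 0.024 0.004 -0.13 0.263 0.0426 0;-1 0.024 0.004 -0.19 0.263 0.0426 0;-1 0.024 0.004 -0.22 0.263 0.0426 0;-1 0.024 0.004 -0.22 0.263 0.0426 0;-1 0.0224 0.0139 -0.22 0.263 0.0426 0;-1 0.0208 0.0237 -0.22 0.263 0.0426 0;-1 0.0192 0.0336 -0.22 0.263 0.0426 0;-1 0.0184 0.0385 -0.22 0.263 0.0426 0")

```text
clock: 9.65
eef_pos: [0.596, -0.0915, 0.0315]
tool_rot: [0.644, 0.758, 0.069, -0.078]
ft_force: [0.1, -0.1, 0.5]
grip_width: -0.0001
grasp_force: 0.0
```

Request:
step_arm(targets="-1 -0.0006 0.0039 0 0 0 0;-1 -0.0013 0.0079 0 0 0 0;-1 -0.0019 0.0118 0 0 0 0;-1 -0.0026 0.0158 0 0 0 0;-1 -0.0032 0.0197 0 0 0 0;-1 -0.0038 0.0237 0 0 0 0;-1 -0.0045 0.0276 0 0 0 0;-1 -0.0051 0.0316 0 0 0 0;-1 -0.0058 0.0355 0 0 0 0;-1 -0.0064 0.0395 0 0 0 0")

```text
clock: 10.48
eef_pos: [0.5915, -0.0729, 0.0293]
tool_rot: [0.645, 0.757, 0.068, -0.079]
ft_force: [-0.2, -1.8, 0.1]
grip_width: 0.0
grasp_force: 0.5
```

Request:
step_arm(targets="-1 -0.0005 0.003 0 0 0 0;-1 -0.001 0.006 0 0 0 0;-1 -0.0015 0.009 0 0 0 0;-1 -0.0019 0.012 0 0 0 0;-1 -0.0024 0.015 0 0 0 0;-1 -0.0029 0.018 0 0 0 0;-1 -0.0034 0.021 0 0 0 0;-1 -0.0039 0.024 0 0 0 0")

```text
clock: 11.15
eef_pos: [0.5895, -0.0607, 0.0293]
tool_rot: [0.645, 0.757, 0.068, -0.08]
ft_force: [-0.3, -1.1, 0.5]
grip_width: 0.0001
grasp_force: 0.6
```

```bash
python3 - <<'E'
from h import *
o=bot.get_obs();p=o['eef_pos'];c,s=.98716,.15975;d=p[:2]-[.586,.078];print(p,o['ft_force'],c*d[0]+s*d[1],-s*d[0]+c*d[1])
b=bot.camera('side')[:,:,::-1]
cv2.imwrite('pics/s7.png',cv2.convertScaleAbs(cv2.resize(b[180:290,210:330],None,fx=5,fy=5,interpolation=cv2.INTER_CUBIC),alpha=1.2,beta=5))
E
```

```text
[ 0.5895154  -0.06067908  0.02928602] [-0.25561697 -1.0994438   0.48765178] -0.018683720739319752 -0.1374600261910341
```

Request:
step_arm(targets="-1 -0.0003 0.0016 0 0 0 0;-1 -0.0005 0.0032 0 0 0 0;-1 -0.0008 0.0047 0 0 0 0;-1 -0.001 0.0063 0 0 0 0;-1 -0.0013 0.0079 0 0 0 0;-1 -0.0015 0.0095 0 0 0 0;-1 -0.0018 0.0111 0 0 0 0;-1 -0.002 0.0126 0 0 0 0")

```text
clock: 11.87
eef_pos: [0.5885, -0.0545, 0.0293]
tool_rot: [0.645, 0.757, 0.068, -0.08]
ft_force: [-0.4, -1.5, -0.6]
grip_width: 0.0003
grasp_force: 0.6
```

Request:
step_arm(targets="-1 -0.0002 0.001 0 0 0 0;-1 -0.0003 0.002 0 0 0 0;-1 -0.0005 0.003 0 0 0 0;-1 -0.0006 0.004 0 0 0 0;-1 -0.0008 0.005 0 0 0 0;-1 -0.001 0.006 0 0 0 0;-1 -0.0011 0.007 0 0 0 0;-1 -0.0011 0.007 0 0 0 0")

```text
clock: 12.53
eef_pos: [0.5882, -0.0522, 0.0293]
tool_rot: [0.645, 0.757, 0.067, -0.079]
ft_force: [-1.0, -4.7, -0.8]
grip_width: 0.0003
grasp_force: 2.5
```

Request:
step_arm(targets="-1 -0.0003 0.002 0 0 0 0;-1 -0.0006 0.004 0 0 0 0;-1 -0.001 0.006 0 0 0 0;-1 -0.001 0.006 0 0 0 0")

```text
clock: 12.87
eef_pos: [0.5882, -0.052, 0.0294]
tool_rot: [0.646, 0.757, 0.065, -0.077]
ft_force: [0.4, -11.8, 0.3]
grip_width: -0.0001
grasp_force: 6.5
```

The push stopped dead at 12 N, so I take a look.

```bash
python3 - <<'E'
from h import *
b=bot.camera('side')[:,:,::-1];i=bot.camera('top')[:,:,::-1]
g=lambda i,s:cv2.convertScaleAbs(cv2.resize(i,None,fx=s,fy=s,interpolation=cv2.INTER_CUBIC),alpha=1.3,beta=10)
cv2.imwrite('pics/c8.png',np.hstack([g(i[160:240,200:280],5),g(b[195:275,235:315],5)]))
E
```

```text
(no output)
```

View pics/c8.png

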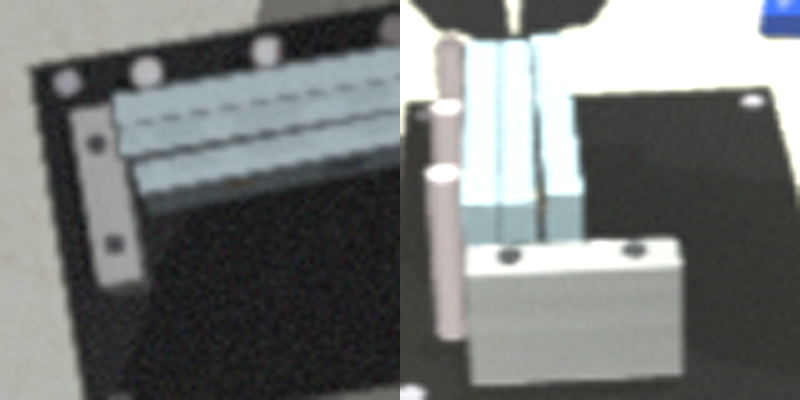

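The top view (left) and side view (right) show the back and middle plates tight and flush. The front plate has swung out: there is a gap of about 4 mm at its stop end, at (545,210). I'll press it in again with two fingers, then redo the end push with the pusher centred farther out.

Request:
step_arm(targets="-1 0.004 -0.025 0 0 0 0;-1 0.008 -0.05 0.02 0 0 0;-1 0.008 -0.05 0.1 -0.13 -0.021 0;-1 0.008 -0.05 0.18 -0.263 -0.0426 0;-1 0 -0.05 0.22 -0.263 -0.0426 0;-1 0 -0.05 0.22 -0.263 -0.0426 0")

```text
clock: 13.47
eef_pos: [0.5907, -0.0715, 0.1456]
tool_rot: [0.647, 0.762, 0.004, 0.004]
ft_force: [0.8, -0.1, 0.0]
grip_width: -0.0003
grasp_force: 0.0
```

Request:
step_arm(targets="-1 -0.03 0.03 0 0 0 -0.15;-1 -0.06 0.07 0 0 0 -0.31;-1 -0.1 0.1 0 0 0 -0.46;-1 -0.12 0.12 0 0 0 -0.62;-1 -0.12 0.12 0 0 0 -0.77;0 -0.12 0.12 0 0 0 -0.93;0 -0.12 0.12 0 0 0 -1;0 -0.12 0.12 0 0 0 -1")

```text
clock: 14.13
eef_pos: [0.5269, -0.0126, 0.1387]
tool_rot: [0.89, 0.455, -0.0, -0.001]
ft_force: [-0.6, 0.0, -0.2]
grip_width: 0.036
grasp_force: 0.0
```

Request:
step_arm(targets="0 0 0 0 0 0 -0.15;0 0 0 0 0 0 -0.31;0 0 0 0 0 0 -0.46;0 0 0 0 0 0 -0.62;0 0 0 0 0 0 -0.77;0 0 0 0 0 0 -0.93;0 0 0 0 0 0 -1;0 0 0 0 0 0 -1")

```text
clock: 14.8
eef_pos: [0.5271, -0.0129, 0.1387]
tool_rot: [0.997, 0.08, -0.001, -0.001]
ft_force: [-0.5, 0.0, 0.9]
grip_width: 0.0431
grasp_force: 0.0
```

```bash
cat >> h.py <<'E'
def where():
    o=bot.get_obs();p=o['eef_pos'];c,s=.98716,.15975;d=p[:2]-[.586,.078]
    print(o['clock'],p.round(4),o['tool_rot'].round(3),o['grip_width'].round(4),o['ft_force'].round(1),'stand mm',((c*d[0]+s*d[1])*1000).round(1),((-s*d[0]+c*d[1])*1000).round(1))
E
python3 -c "
from h import *
where()"
```

```text
Traceback (most recent call last):
  File "h.py", line 22, in where
    print(o['clock'],p.round(4),o['tool_rot'].round(3),o['grip_width'].round(4),o['ft_force'].round(1),'stand mm',((c*d[0]+s*d[1])*1000).round(1),((-s*d[0]+c*d[1])*1000).round(1))
                                                       ^^^^^^^^^^^^^^^^^^^^^
AttributeError: 'float' object has no attribute 'round'
```

Request:
step_arm(targets="0 -0.027 0.04 -0.05 0.0177 -0.11 0;0 -0.027 0.04 -0.12 0.0355 -0.22 0;0 -0.027 0.04 -0.19 0.0533 -0.329 0;0 -0.027 0.04 -0.238 0.0533 -0.329 0;0 -0.027 0.04 -0.238 0.0533 -0.329 0;0 -0.009 0.043 -0.238 0.0533 -0.329 0;0 0.009 0.0458 -0.238 0.0533 -0.329 0;0 0.021 0.0477 -0.238 0.0533 -0.329 0;0 0.0263 0.0486 -0.238 0.0533 -0.329 0;0 0.0263 0.0486 -0.238 0.0533 -0.329 0")

```text
clock: 15.63
eef_pos: [0.5433, 0.0115, 0.0216]
tool_rot: [0.988, 0.08, 0.131, -0.01]
ft_force: [0.9, -0.2, -0.0]
grip_width: 0.0428
grasp_force: 0.0
```

Request:
step_arm(targets="0 0.002 0.0003 0 0 0 0;0 0.004 0.0006 0 0 0 0;0 0.006 0.001 0 0 0 0;0 0.008 0.0013 0 0 0 0;0 0.01 0.0016 0 0 0 0;0 0.012 0.0019 0 0 0 0;0 0.014 0.0022 0 0 0 0;0 0.016 0.0026 0 0 0 0;0 0.018 0.0029 0 0 0 0;0 0.02 0.0032 0 0 0 0")

```text
clock: 16.47
eef_pos: [0.5501, 0.0128, 0.0201]
tool_rot: [0.988, 0.079, 0.129, -0.01]
ft_force: [-3.7, -1.3, 2.1]
grip_width: 0.0429
grasp_force: 1.7
```

```bash
sed -i "s/o\['grip_width'\].round(4)/o['grip_width']/" h.py; python3 -c "
from h import *
where()"
```

```text
16.4667 [0.5501 0.0128 0.0201] [ 0.988  0.079  0.129 -0.01 ] 0.042896948335697224 [-3.7 -1.3  2.1] stand mm -45.9 -58.6
```

Request:
step_arm(targets="0 0.003 0.0005 0 0 0 0;0 0.006 0.001 0 0 0 0;0 0.009 0.0015 0 0 0 0;0 0.012 0.0019 0 0 0 0;0 0.012 0.0019 0 0 0 0")

```text
clock: 16.88
eef_pos: [0.5503, 0.0131, 0.0177]
tool_rot: [0.989, 0.079, 0.124, -0.01]
ft_force: [-12.6, -2.6, 7.3]
grip_width: 0.0424
grasp_force: 6.6
```

```bash
python3 - <<'E'
from h import *
where()
b=bot.camera('side')[:,:,::-1]
# row of side image across plate tops/ends: brightness along end faces just above stop
old=cv2.imread('pics/s0.png')
for y in (232,237,240):
    print(y,b[y,318-0-70:365].sum(1).tolist()[:0], [int(v) for v in b[y,244:284].mean(1)])
E
```

```text
16.8833 [0.5503 0.0131 0.0177] [ 0.989  0.079  0.124 -0.01 ] 0.04243515453047104 [-12.6  -2.6   7.3] stand mm -45.6 -58.3
232 [] [135, 127, 125, 179, 201, 197, 198, 198, 197, 195, 164, 170, 194, 196, 197, 198, 194, 174, 186, 200, 199, 198, 198, 198, 199, 139, 55, 39, 35, 36, 36, 35, 36, 36, 38, 38, 38, 39, 36, 38]
237 [] [134, 130, 122, 130, 126, 123, 122, 122, 123, 122, 110, 113, 122, 121, 122, 122, 120, 108, 111, 120, 121, 122, 120, 121, 119, 82, 44, 40, 71, 93, 86, 59, 38, 39, 37, 37, 36, 37, 37, 36]
240 [] [133, 132, 119, 115, 119, 121, 121, 122, 120, 120, 106, 111, 119, 120, 119, 119, 122, 121, 116, 116, 118, 121, 120, 120, 116, 82, 42, 56, 84, 95, 67, 42, 37, 37, 36, 36, 34, 37, 39, 63]
```

The side-view brightness profile shows three equal bands (columns 247–269) with no dark gap, so the row is tight again. Now the second end push, centred farther out.

Request:
step_arm(targets="0 -0.05 -0.008 0 0 0 0;0 -0.1 -0.016 0.02 0 0 0;0 -0.12 -0.019 0.1 -0.018 0.11 0;-1 -0.12 -0.019 0.18 -0.036 0.22 0;-1 -0.12 -0.019 0.22 -0.0533 0.329 0;-1 -0.12 -0.019 0.22 -0.0533 0.329 0")

```text
clock: 17.43
eef_pos: [0.5001, 0.0044, 0.1347]
tool_rot: [0.997, 0.08, 0.002, 0.0]
ft_force: [1.9, 0.1, -0.3]
grip_width: 0.0068
grasp_force: 0.0
```

Request:
step_arm(targets="-1 0.03 -0.03 0.02 0 0 0.15;-1 0.06 -0.07 0.02 0 0 0.31;-1 0.1 -0.1 0.02 0 0 0.46;-1 0.1 -0.12 0.02 0 0 0.62;-1 0.1 -0.12 0.02 0 0 0.77;-1 0.1 -0.12 0.02 0 0 0.93;-1 0.1 -0.12 0.02 0 0 1;-1 0.1 -0.12 0.02 0 0 1")

```text
clock: 18.1
eef_pos: [0.547, -0.0558, 0.1402]
tool_rot: [0.89, 0.456, 0.0, 0.0]
ft_force: [0.0, -0.0, -0.5]
grip_width: 0.0001
grasp_force: 0.0
```

Request:
step_arm(targets="-1 0.03 -0.03 0 0 0 0.15;-1 0.06 -0.066 0 0 0 0.31;-1 0.072 -0.08 0 0 0 0.46;-1 0.072 -0.08 0 0 0 0.62;-1 0.072 -0.08 0 0 0 0.77;-1 0.072 -0.08 0 0 0 0.93;-1 0.072 -0.08 0 0 0 1;-1 0.072 -0.08 0 0 0 1")

```text
clock: 18.77
eef_pos: [0.5829, -0.0957, 0.1402]
tool_rot: [0.649, 0.761, 0.0, 0.0]
ft_force: [-0.0, 0.1, 0.0]
grip_width: 0.0001
grasp_force: 0.0
```

```bash
python3 -c "
from h import *
where()"
```

```text
18.7667 [ 0.5829 -0.0957  0.1402] [0.649 0.761 0.    0.   ] 0.00013319754567106613 [-0.   0.1  0. ] stand mm -30.8 -170.9
```

Request:
step_arm(targets="-1 0.008 0.0013 -0.06 0.13 0.021 0;-1 0.008 0.0013 -0.13 0.263 0.0426 0;-1 0.008 0.0013 -0.19 0.263 0.0426 0;-1 0.008 0.0013 -0.22 0.263 0.0426 0;-1 0.008 0.0013 -0.22 0.263 0.0426 0;-1 0.005 0.021 -0.22 0.263 0.0426 0;-1 0.002 0.041 -0.22 0.263 0.0426 0;-1 -0.001 0.057 -0.22 0.263 0.0426 0;-1 -0.0025 0.066 -0.22 0.263 0.0426 0;-1 -0.003 0.069 -0.22 0.263 0.0426 0")

```text
clock: 19.6
eef_pos: [0.5818, -0.0595, 0.032]
tool_rot: [0.644, 0.758, 0.068, -0.079]
ft_force: [0.2, -0.0, -0.4]
grip_width: -0.0
grasp_force: 0.0
```

Request:
step_arm(targets="-1 -0.0003 0.0016 0 0 0 0;-1 -0.0005 0.0032 0 0 0 0;-1 -0.0008 0.0047 0 0 0 0;-1 -0.001 0.0063 0 0 0 0;-1 -0.0013 0.0079 0 0 0 0;-1 -0.0015 0.0095 0 0 0 0;-1 -0.0018 0.0111 0 0 0 0;-1 -0.002 0.0126 0 0 0 0;-1 -0.002 0.0126 0 0 0 0")

```text
clock: 20.35
eef_pos: [0.5801, -0.0548, 0.0302]
tool_rot: [0.645, 0.757, 0.068, -0.08]
ft_force: [-0.2, -1.4, 0.2]
grip_width: 0.0
grasp_force: 0.2
```

```bash
python3 -c "
from h import *
where()"
```

```text
20.35 [ 0.5801 -0.0548  0.0302] [ 0.645  0.757  0.068 -0.08 ] 3.74021058056291e-05 [-0.2 -1.4  0.2] stand mm -27.0 -130.2
```

Request:
step_arm(targets="-1 -0.0002 0.001 0 0 0 0;-1 -0.0003 0.002 0 0 0 0;-1 -0.0005 0.003 0 0 0 0;-1 -0.0006 0.004 0 0 0 0;-1 -0.0008 0.005 0 0 0 0;-1 -0.001 0.006 0 0 0 0;-1 -0.0011 0.007 0 0 0 0;-1 -0.0013 0.008 0 0 0 0;-1 -0.0013 0.008 0 0 0 0")

```text
clock: 21.1
eef_pos: [0.58, -0.0534, 0.0303]
tool_rot: [0.645, 0.757, 0.066, -0.078]
ft_force: [1.0, -7.8, -0.4]
grip_width: -0.0003
grasp_force: 4.0
```

```bash
cat >> h.py <<'E'
def bands():
    b=bot.camera('side')[:,:,::-1]
    for y in (232,237): print(y,[int(v) for v in b[y,244:276].mean(1)])
E
python3 -c "
from h import *
where();bands()"
```

```text
21.1 [ 0.58   -0.0534  0.0303] [ 0.645  0.757  0.066 -0.078] -0.0003111871079534132 [ 1.  -7.8 -0.4] stand mm -27.0 -128.8
232 [139, 132, 130, 184, 206, 204, 204, 203, 204, 200, 167, 177, 199, 203, 203, 203, 199, 170, 184, 204, 203, 203, 203, 203, 198, 136, 51, 32, 33, 32, 33, 33]
237 [137, 134, 124, 131, 131, 125, 125, 127, 127, 126, 114, 119, 126, 125, 125, 126, 125, 121, 128, 130, 126, 126, 125, 125, 123, 92, 49, 34, 32, 33, 33, 31]
```

The row is tight at the stop end, and the push stopped at the same hard position (−128.8). I retreat clear and measure the row in the top view by code.

Request:
step_arm(targets="-1 0.004 -0.025 0 0 0 0;-1 0.008 -0.06 0.01 0 0 0;-1 0.008 -0.1 0.08 -0.13 -0.021 0;-1 0 -0.18 0.16 -0.263 -0.0426 0;-1 0 -0.26 0.22 -0.263 -0.0426 0;-1 -0.05 -0.34 0.25 -0.263 -0.0426 0;-1 -0.1 -0.4 0.25 -0.263 -0.0426 0;-1 -0.15 -0.4 0.25 -0.263 -0.0426 0")

```text
clock: 21.82
eef_pos: [0.5079, -0.2538, 0.1573]
tool_rot: [0.648, 0.761, 0.001, 0.003]
ft_force: [1.1, -0.5, 0.9]
grip_width: -0.0
grasp_force: 0.0
```

```bash
python3 - <<'E'
from h import *
where();bands()
st=[.586,.0780,.16044]
im=np.mean([bot.camera('top').astype(float) for _ in range(6)],0)
# rectify stand plane z=0.075, 1 px = 0.5 mm: rows x from +10 to -60, cols y from 10 to -135
xs=np.arange(10,-60,-.5);ys=np.arange(10,-135,-.5)
X,Y=np.meshgrid(xs,ys,indexing='ij')
P=proj('top',S2W(np.c_[X.ravel()/1e3,Y.ravel()/1e3,0*X.ravel()+.075],st)).astype(np.float32).reshape(*X.shape,2)
r=cv2.remap(im.astype(np.float32),P[...,0],P[...,1],cv2.INTER_CUBIC).mean(2)
cols=[np.argmin(abs(ys-y)) for y in (-8,-25,-40,-60,-80,-95,-112)]
print('x: values at y=-8,-25,-40,-60,-80,-95,-112')
for k in range(14,120,3):print(xs[k],[int(r[k,c-3:c+4].mean()) for c in cols])
print('ends y at x=-6,-18,-30')
rows=[np.argmin(abs(xs-x)) for x in(-6,-18,-30)]
for k in list(range(6,40,2))+list(range(246,286,2)):print(ys[k],[int(r[q-3:q+4,k].mean()) for q in rows])
E
```

```text
21.8167 [ 0.5079 -0.2538  0.1573] [0.648 0.761 0.001 0.003] -3.161944837978313e-05 [ 1.1 -0.5  0.9] stand mm -130.1 -315.1
232 [131, 125, 122, 175, 198, 195, 194, 194, 193, 192, 159, 168, 189, 194, 194, 193, 190, 161, 175, 194, 194, 193, 193, 195, 189, 131, 52, 37, 36, 38, 35, 36]
237 [130, 127, 120, 124, 124, 119, 119, 119, 119, 120, 109, 112, 118, 120, 120, 120, 117, 114, 122, 123, 120, 119, 118, 117, 117, 88, 51, 37, 35, 36, 35, 37]
x: values at y=-8,-25,-40,-60,-80,-95,-112
3.0 [43, 32, 26, 120, 34, 26, 122]
1.5 [53, 61, 53, 100, 63, 59, 106]
0.0 [87, 100, 94, 108, 96, 100, 104]
-1.5 [118, 124, 123, 124, 120, 126, 118]
-3.0 [128, 128, 128, 129, 128, 128, 126]
-4.5 [129, 128, 129, 129, 129, 128, 128]
-6.0 [129, 128, 129, 129, 129, 128, 128]
-7.5 [129, 129, 129, 130, 130, 129, 130]
-9.0 [126, 128, 127, 129, 128, 128, 126]
-10.5 [116, 123, 121, 125, 119, 124, 113]
-12.0 [110, 116, 116, 118, 107, 120, 101]
-13.5 [119, 116, 120, 117, 112, 119, 113]
-15.0 [125, 119, 125, 119, 122, 119, 121]
-16.5 [127, 120, 128, 120, 127, 120, 125]
-18.0 [126, 121, 129, 121, 128, 121, 125]
-19.5 [126, 
[... 880 characters left out ...]
4.0 [114, 106, 116]
3.0 [108, 105, 109]
2.0 [95, 96, 96]
1.0 [90, 91, 91]
0.0 [103, 103, 104]
-1.0 [121, 119, 119]
-2.0 [127, 123, 124]
-3.0 [129, 123, 124]
-4.0 [129, 122, 123]
-5.0 [128, 122, 123]
-6.0 [128, 123, 124]
-7.0 [128, 125, 125]
-8.0 [129, 127, 127]
-9.0 [129, 129, 128]
-113.0 [128, 123, 124]
-114.0 [128, 123, 124]
-115.0 [129, 123, 125]
-116.0 [129, 123, 125]
-117.0 [128, 124, 125]
-118.0 [117, 113, 113]
-119.0 [97, 94, 94]
-120.0 [69, 65, 66]
-121.0 [45, 42, 44]
-122.0 [27, 24, 27]
-123.0 [22, 21, 23]
-124.0 [22, 20, 22]
-125.0 [22, 23, 24]
-126.0 [22, 24, 24]
-127.0 [23, 24, 24]
-128.0 [24, 23, 24]
-129.0 [23, 23, 24]
-130.0 [23, 23, 24]
-131.0 [22, 24, 24]
-132.0 [22, 23, 25]
```

The measurement shows seams at x = −12 and −24 mm and the front edge at −36 mm along the whole row. All three ends match within 0.2 mm, at y ≈ 0 and −120, and the arm is clear. I'm handing it in.

```bash
python3 -c "
from workcell import bot
print(bot.job_done())"
```

```text
the job is handed in; nothing more can be done
None
```

The job is handed in at about 22 s: by the final camera check, all three plates stand upright and tight against the posts, ends flush with the end stop, order unchanged and the robot clear; the hand-in call returned no verdict.

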